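Third hand: press the tube rack against the sprung stop of its loading lane

TASK

Be the third hand for the technician who will screw the empty tube rack (the one without tubes, near the front edge) down in the loading lane: lift the rack into the open part of the lane so that it lies flat between the rails short of the hood's hidden stop, then slide it lengthwise under the hood until you feel it meet the sprung stop. Press it against the stop with a steady 10 newtons or so (never ram it), hold that for a few seconds, and finish while still holding the rack pressed there; do not let go. Leave everything else on the worktop where it is.

Things in the scene. Friction and masses are not known exactly. Their poses are not given: they have to be found in the camera images.
- rack: Empty tube rack, an open plastic frame 56 (x) x 224 (y, length) x 62 mm tall, 0.14 to 0.24 kg, loose on the worktop right of the lane. Origin: centre of its underside. Either end may lead. Solid: base plate (0-6 mm up), top deck (54-59 mm up, 56 mm wide), 6 mm end walls; its long sides are open between base and deck. Grasp from above across the width at mid length, pads over the deck's edges.
- lane: Loading lane, a straight aluminium channel fixed on the worktop, 84 mm wide (x), 460 mm long (y); +y points into its hood, roughly to the robot's left. Origin: centre of its underside; the floor is 10 mm above it. The open part, y -230 to +90 mm, has rails 64 mm apart, 12 mm high above the floor, with flared lips up to 18 mm. Screw lugs beside them reach x +-62 mm, 14 mm above the worktop.
- lane_mouth (a point): Middle of the hood's mouth, on the lane floor: lane x 0, y +90 mm, 10 mm above the worktop; y points into the hood. The grey sheet hood covers the lane from here to y +230 mm: 84 mm wide outside, 72 mm inside, roof 78 (underside) to 83 mm (top) above the floor, open only at this mouth. (A computer case, about 0.2 m tall, stands fixed behind the rack's place: x > 0.58, y 0.06 to -0.32 m.)
- stop (a joint): Travel in m of the sprung stop hidden under the hood: 0 unpressed, grows as it is pushed in (+y of the lane), 0.018 solid. Its face, a rubber disc 28 mm across, 30 mm above the lane floor on the middle line, waits 20 to 60 mm inside the mouth, differently each time. The spring starts to move at 3 N and takes 1.5 N more per mm (10 N at about 4.7 mm); friction on the floor takes its share of the push.
- amber_bottle: Bystander, to be left alone: brown reagent bottle, 52 mm across, 120 mm tall, stands behind the lane. Origin at the centre of its underside.
- reagent_bottle: Bystander, to be left alone: white reagent bottle, 46 mm across, 105 mm tall, stands behind the lane. Origin at the centre of its underside.
- pot: Bystander, to be left alone: white specimen pot with lid, 49 mm across, 43 mm tall, stands behind the lane. Origin at the centre of its underside.
- driver: Bystander, to be left alone: screwdriver, 146 mm long, 23 mm thick, lies in front of the lane. Origin at the centre of its underside.
- vial: Bystander, to be left alone: small white vial, 24 mm across, 50 mm tall, stands in front of the lane. Origin at the centre of its underside.
- stapler: Bystander, to be left alone: stapler, 30 x 120 x 40 mm, in front of the lane at the left. Origin at the centre of its underside.
- cuvettes: Bystander, to be left alone: carton of cuvettes, 90 x 60 x 45 mm, to the right of the rack. Origin at the centre of its underside.

How it is judged:
By the outcome, as a careful person would: the job done as asked, in the order asked, and still so for the second after the job is handed in, while the arm keeps its last pose, push and grip.
It also fails if it takes over 54 s, if anything falls off the work surface, if the arm or the gripper's body presses on something with over 40 N, if the wrist force passes 120 N, or if a joint passes its speed limit or range.

ROBOT

A 6-joint arm with a two-finger parallel gripper is mounted at the origin on a cart in front of the work surface, level with it; the furniture and walls round the work are solid. World frame = base frame: x ahead of the robot, y to its left, z up, the work surface at z = 0. Lengths are in mm, angles in rad, forces in N, time in s.
With the tool pointing down it reaches from about 225 to 875 mm from the base axis. Payload 3.4 kg.
Tool frame: the origin (TCP) lies between the finger pads; the fingertips stand ahead of it and the grasp point (between the pads) lies 6 mm ahead of it (robot.tip_extent is the z of the fingertips in the tool frame, in mm); z points along the fingers, y is the line along which they close (so a half turn about z gives the same grasp; the last joint's range is limited). The gripper opens to 85 mm and grips with 20 to 120 N. Pads are 22 mm wide; open, the fingers measure 114 mm over their backs; the gripper's body (76 mm by 85 mm) begins 54 mm behind the grasp point. The pads swing forward as they close: fully open they stand 13 mm farther back than shut.
Start: joints at [1.101, 0.276, 1.505, -0, 1.361, -0.121], TCP at [196.536, 540.404, 224.128] pointing down, gripper open.
Joint ranges: [-2.89, 2.89], [-0.75, 2.08], [0.22, 2.7], [-1.18, 4.32], [0.11, 2.71], [-2.7, 2.7]. Speed limits (rad/s): [2.57, 2.57, 3.14, 3.14, 3.14, 3.14].

INTERFACE

Orientations are given as [roll, pitch, yaw] about the fixed x, y, z axes, in that order (R = Rz(yaw) Ry(pitch) Rx(roll)).
In Python, from cell import monitor, vision, sign_off, robot gives the robot as it stands.
- The arm moves only by the tool carry_out, never from a script. Its argument "rows" is a list of rows, each an object with "travel": the shift along the world's x, y, z in units of 30 mm (1.0 is 30 mm), a list of three; "twist": the turn about the world's z in units of 5 degrees (1.0 is 5 degrees); "hand": the opening, from 0 (shut) to 1 (fully open). A call has 1 to 8 rows; each row is the pose to reach, as a shift and turn from the pose commanded when the call began; what a row does not reach only later rows make up. A row lasts 1/10 s, in which the tool goes at most 50 mm and 8.59 degrees, less where a joint would pass 70% of its speed; a pose out of reach is approached as far as the arm can. A call with a gripper value outside its range is refused whole. The fingers move at their own pace and stop on an object; "force" is the grip in N (left out, the last holds). Time passes only in rows, so rows that repeat a pose let the fingers close. It gives the time, the measured TCP pose, the force, the opening and the grip force at its end, in the units of the state.
- monitor.get_state(): the state, without advancing time (a new reading comes with each control period).
- vision.grab_frame(name): name is "side" or "top"; returns the picture (384x512x3 uint8, red, green, blue); there is no depth.
- vision.get_calibration(name): a dict with "fx", "fy", "cx", "cy" (pixels), "dist" ([k1, k2, p1, p2, k3] as OpenCV has them; the pictures are not rectified), "R" (3x3) and "t" (3): a world point X has camera coordinates R X + t. Camera axes: x right, y down, z forward; pixel columns grow to the right and rows downward; lengths in mm; the calibration is good to about 2 mm. A picture is of the moment at which its call begins. get_calibration takes no time and is no camera call.
- sign_off(): hands the job in; it is judged then, once.
The state is a dict: "time": time; "q": joint angles; "qvel": joint speeds; "joint_efforts": joint torques, N m; "tcp_pos": TCP position; "orientation": TCP orientation; "wrist_force": force on the tool from outside, world axes, zero at the start; "moment": the same for the moment, N m; "width": finger opening in mm; "grasp_force": force on a finger pad.
Only numpy, scipy, OpenCV 4.12 (cv2) and the standard library are available. Lean on these libraries where they do the work, as an engineer would, in place of code of your own. Each camera call takes 0.05 s, during which the arm holds its last target. There are 200 camera calls.

## Working session

There is one attempt and no reset: what is moved stays moved. The work goes in short steps, Python scripts to look and compute and a tool call to move; the robot and the scene stay as the last step left them, time stands still between calls to the robot, and variables do not carry over. Pictures are saved under pics/ and viewed, at most 10 in all, crops included, and the job is handed in when it is done.

Besides the shell and the picture viewer there is one more tool, called by a JSON object that holds its "name" and its "arguments", one argument or row to a line. carry_out: Moves the arm, as the interface text tells. Its arguments: {"type":"object","properties":{"rows":{"type":"array"},"force":{"type":"number"}},"required":["rows"]}

```bash
mkdir -p pics; ls; cat > h.py <<'E'
import cv2, numpy as np
from cell import monitor, vision, sign_off, robot
def snap(n,f):
    im=vision.grab_frame(n); cv2.imwrite('pics/'+f+'.png',im[:,:,::-1]); return im
def world(n,uv,z):
    c=vision.get_calibration(n)
    K=np.array([[c['fx'],0,c['cx']],[0,c['fy'],c['cy']],[0,0,1]])
    p=cv2.undistortPoints(np.array(uv,float).reshape(-1,1,2),K,np.array(c['dist'])).reshape(-1,2)
    R=np.array(c['R']);t=np.array(c['t']);o=-R.T@t
    d=np.c_[p,np.ones(len(p))]@R
    return o+d*((np.broadcast_to(z,len(p))-o[2])/d[:,2])[:,None]
def pix(n,X):
    c=vision.get_calibration(n)
    K=np.array([[c['fx'],0,c['cx']],[0,c['fy'],c['cy']],[0,0,1]])
    return cv2.projectPoints(np.array(X,float).reshape(-1,1,3),cv2.Rodrigues(np.array(c['R']))[0],np.array(c['t'],float),K,np.array(c['dist']))[0].reshape(-1,2)
E
python3 - <<'E'
from h import *
np.set_printoptions(precision=1,suppress=True)
for n in('top','side'):
    im=snap(n,n+'0'); cv2.imwrite(f'pics/{n}0b.png',cv2.resize(im[:,:,::-1],(800,600),interpolation=cv2.INTER_CUBIC))
    c=vision.get_calibration(n); print(n,-np.array(c['R']).T@c['t'],c['fx'])
print(monitor.get_state(), robot.tip_extent)
E
```

```text
pics
top [ 268.3    4.1 1653. ] 449.9658973049982
side [  344.7 -1268.8   996.4] 410.6382249760679
{'time': 0.1, 'q': array([ 1.1,  0.3,  1.5,  0. ,  1.4, -0.1]), 'qvel': array([ 0., -0., -0.,  0., -0., -0.]), 'joint_efforts': array([  0. , -41.8, -24.6,  -0. ,   0. ,  -0. ]), 'tcp_pos': array([196.3, 539.9, 223.3]), 'orientation': array([-3.1, -0. ,  2.8]), 'wrist_force': array([-0.5,  0.9, -1. ]), 'moment': array([ 0., -0.,  0.]), 'grasp_force': 0.0, 'width': 85.02434081067483} 25.0
```

View pics/top0b.png

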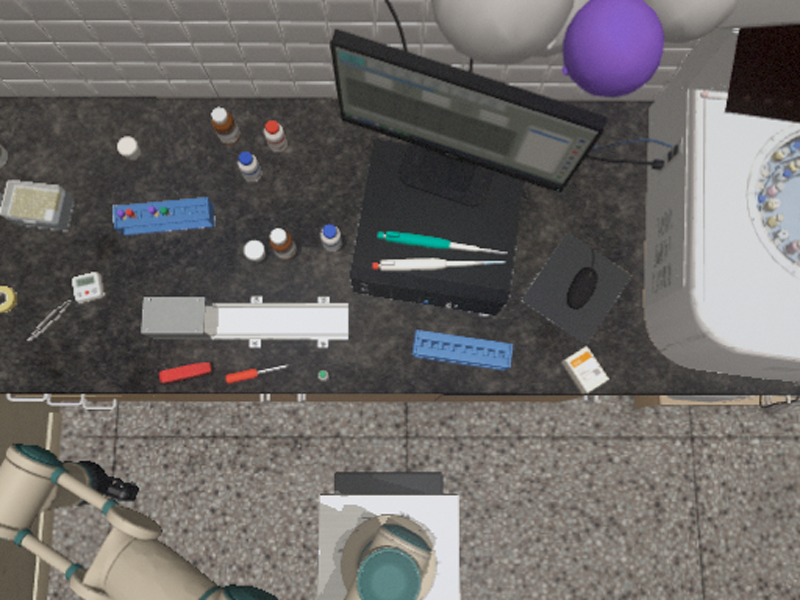

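View pics/side0b.png

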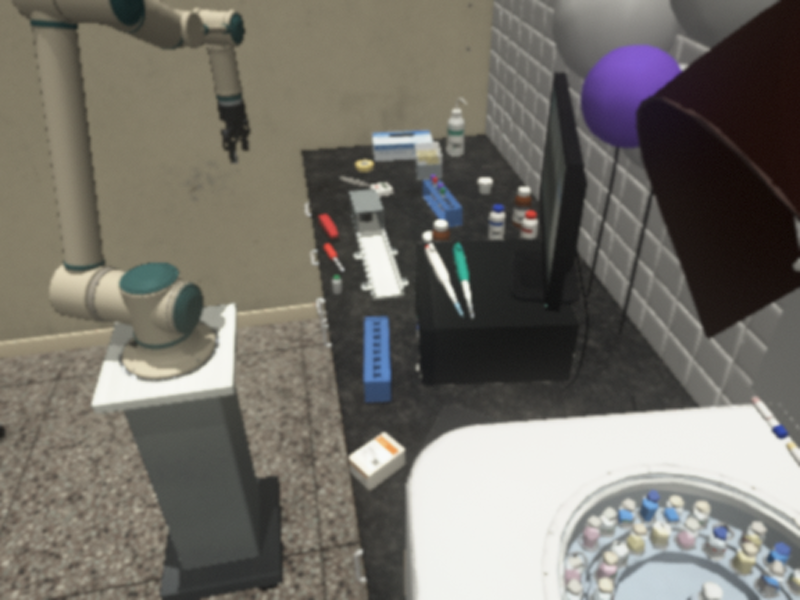

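The top view shows the lane at about (142–348, 297–340) with its hood at the left, and the blue empty rack around (463, 349) in the 800 px view. I'll enlarge both.

```bash
python3 - <<'E'
from h import *
im=cv2.imread('pics/top0.png')
a=cv2.resize(im[184:228,86:230],None,fx=5.5,fy=5.5,interpolation=cv2.INTER_CUBIC)
b=cv2.resize(im[204:244,258:336],None,fx=8,fy=8,interpolation=cv2.INTER_CUBIC)
o=np.zeros((242+320,792,3),np.uint8);o[:242,:792]=a[:242];o[242:,:624]=b
cv2.imwrite('pics/c1.png',o)
E
```

```text
(no output)
```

View pics/c1.png

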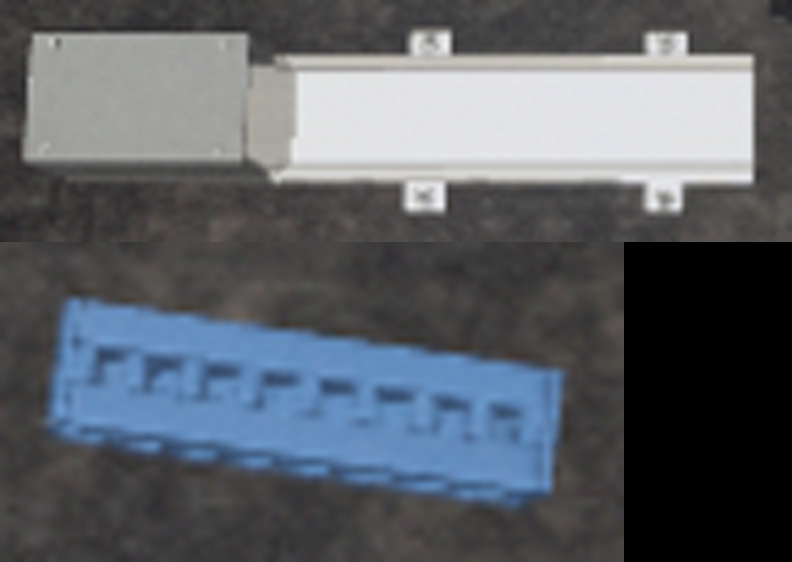

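```bash
python3 - <<'E'
from h import *
np.set_printoptions(precision=1,suppress=True)
L=lambda p:(np.array(p)+.5)/5.5-.5+[86,184]
Rk=lambda p:(np.array(p)-[0,242]+.5)/8-.5+[258,204]
h=world('top',L([(31,33),(249,33),(246,161),(22,161)]),93);print('hood\n',h, h.mean(0))
e=world('top',L([(754,55),(754,183)]),[24,24]);print('rail end outer',e,e.mean(0))
e2=world('top',L([(751,71),(751,165),(300,71),(300,165)]),10);print('floor',e2)
l=world('top',L([(430,30),(425,212),(666,32),(663,214)]),14);print('lugs',l)
r=world('top',Rk([(66,298),(565,370),(550,494),(50,426)]),60);print('rack\n',r,r.mean(0))
d=(r[1]+r[2]-r[0]-r[3])/2;print('len',np.linalg.norm(d),'wid',np.linalg.norm((r[0]+r[1]-r[2]-r[3])/2),'yaw of rack +y',np.degrees(np.arctan2(d[0],-d[1])))
c=(h[0]+h[3])/2; m=(h[1]+h[2])/2
print('lane from hood',np.degrees(np.arctan2((m-c)[0],-(m-c)[1])))
x=(e.mean(0)-c);print('lane ax',np.degrees(np.arctan2(x[0],-x[1])),np.linalg.norm(x[:2]))
s=monitor.get_state();print(s['tcp_pos'],s['orientation'],np.degrees(s['orientation']))
E
```

```text
hood
 [[589.1 558.1  93. ]
 [589.8 418.4  93. ]
 [506.8 415.9  93. ]
 [506.  557.9  93. ]] [547.9 487.6  93. ]
rail end outer [[590.8  98.2  24. ]
 [504.2  96.9  24. ]] [547.5  97.6  24. ]
floor [[582.6 100.9  10. ]
 [518.4  99.9  10. ]
 [581.  404.7  10. ]
 [516.9 401.5  10. ]]
lugs [[608.8 317.6  14. ]
 [485.1 316.   14. ]
 [608.3 158.5  14. ]
 [484.5 157.7  14. ]]
rack
 [[ 522.5  -59.3   60. ]
 [ 490.9 -282.6   60. ]
 [ 435.3 -274.4   60. ]
 [ 464.8  -52.1   60. ]] [ 478.4 -167.1   60. ]
len 224.91600238700894 wid 57.19175892338908 yaw of rack +y -7.796991437667047
lane from hood 0.29856228843722304
lane ax -0.006360517684245745 460.4436409367034
[196.3 539.9 223.3] [-3.1 -0.   2.8] [-179.9   -0.   160. ]
```

The crop shows the lane axis along world +y at x≈547.5 with its mouth at y≈417. The rack centre is about (478, −167), yawed −7.8°. Next I move over the rack.

{"name": "carry_out", "arguments": {
  "rows": [
    {"travel":[4.7,-11.8,1],"twist":-8,"hand":1},
    {"travel":[4.7,-11.8,1],"twist":-8,"hand":1},
    {"travel":[4.7,-11.8,1],"twist":-8,"hand":1},
    {"travel":[4.7,-11.8,1],"twist":-8,"hand":1},
    {"travel":[4.7,-11.8,1],"twist":-8,"hand":1},
    {"travel":[4.7,-11.8,1],"twist":-8,"hand":1},
    {"travel":[4.7,-11.8,1],"twist":-8,"hand":1},
    {"travel":[4.7,-11.8,1],"twist":-8,"hand":1}
  ],
  "force": 60
}}

```text
time: 0.9
tcp_pos: [337.8, 183.6, 254.3]
orientation: [3.142, 0.001, 2.093]
wrist_force: [0.7, 0.1, 1.0]
width: 85.4
grasp_force: 0.0
```

{"name": "carry_out", "arguments": {
  "rows": [
    {"travel":[4.7,-11.78,0],"twist":-7.56,"hand":1},
    {"travel":[4.7,-11.78,0],"twist":-7.56,"hand":1},
    {"travel":[4.7,-11.78,0],"twist":-7.56,"hand":1},
    {"travel":[4.7,-11.78,0],"twist":-7.56,"hand":1},
    {"travel":[4.7,-11.78,0],"twist":-7.56,"hand":1},
    {"travel":[4.7,-11.78,0],"twist":-7.56,"hand":1},
    {"travel":[4.7,-11.78,0],"twist":-7.56,"hand":1},
    {"travel":[4.7,-11.78,0],"twist":-7.56,"hand":1}
  ]
}}

```text
time: 1.7
tcp_pos: [479.3, -170.6, 253.5]
orientation: [-3.142, 0.001, 1.432]
wrist_force: [0.1, 0.6, 0.2]
width: 85.5
grasp_force: 0.0
```

{"name": "carry_out", "arguments": {
  "rows": [
    {"travel":[0,0,-1.5],"twist":0,"hand":1},
    {"travel":[0,0,-3],"twist":0,"hand":1},
    {"travel":[0,0,-4],"twist":0,"hand":1},
    {"travel":[0,0,-4.5],"twist":0,"hand":1},
    {"travel":[0,0,-4.5],"twist":0,"hand":1}
  ]
}}

```text
time: 2.2
tcp_pos: [476.3, -166.0, 116.4]
orientation: [-3.135, -0.002, 1.435]
wrist_force: [0.0, -0.1, 0.9]
width: 85.8
grasp_force: 0.0
```

```bash
python3 - <<'E'
from h import *
np.set_printoptions(precision=2,suppress=True)
im=snap('top','t2');im2=snap('side','s2')
a=cv2.resize(im[190:260,250:345,::-1],(760,560),interpolation=cv2.INTER_CUBIC)[:300] if 0 else cv2.resize(im[195:250,255:340,::-1],(595,385),interpolation=cv2.INTER_CUBIC)
b=cv2.resize(im2[150:270,205:275,::-1],(200,343),interpolation=cv2.INTER_CUBIC)
o=np.zeros((385,795,3),np.uint8);o[:,:595]=a;o[:343,595:]=b;cv2.imwrite('pics/c2.png',o)
s=monitor.get_state();print(s['tcp_pos'],np.degrees(s['orientation']),s['q'],s['wrist_force'])
E
```

```text
[ 478.69 -167.07  119.25] [-179.99   -0.     82.22] [-0.47  0.26  1.81  0.    1.07 -0.34] [0.44 0.34 0.63]
```

View pics/c2.png

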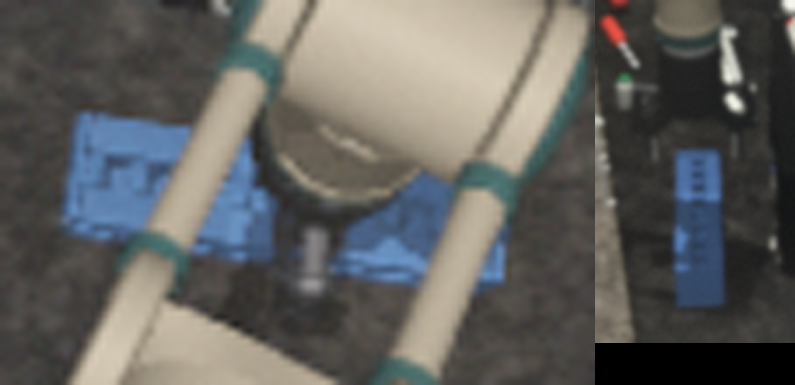

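The gripper straddles the rack about mid-length in both views (finger at around (315, 265) in the crop), so I descend and grip.

{"name": "carry_out", "arguments": {
  "rows": [
    {"travel":[0,0,-0.7],"twist":0,"hand":1},
    {"travel":[0,0,-1.3],"twist":0,"hand":1},
    {"travel":[0,0,-1.8],"twist":0,"hand":1},
    {"travel":[0,0,-2.0],"twist":0,"hand":1},
    {"travel":[0,0,-2.0],"twist":0,"hand":1}
  ]
}}

```text
time: 2.8
tcp_pos: [478.9, -167.1, 59.6]
orientation: [3.141, 0.0, 1.435]
wrist_force: [-0.3, 0.1, 0.6]
width: 84.8
grasp_force: 0.0
```

{"name": "carry_out", "arguments": {
  "rows": [
    {"travel":[0,0,0],"twist":0,"hand":0.6},
    {"travel":[0,0,0],"twist":0,"hand":0.6},
    {"travel":[0,0,0],"twist":0,"hand":0.4},
    {"travel":[0,0,0],"twist":0,"hand":0.2},
    {"travel":[0,0,0],"twist":0,"hand":0},
    {"travel":[0,0,0],"twist":0,"hand":0},
    {"travel":[0,0,0],"twist":0,"hand":0},
    {"travel":[0,0,0],"twist":0,"hand":0}
  ],
  "force": 60
}}

```text
time: 3.6
tcp_pos: [478.5, -167.0, 59.1]
orientation: [-3.142, -0.0, 1.435]
wrist_force: [0.5, -0.5, -0.3]
width: -0.3
grasp_force: 0.0
```

The width reads about 0, so the grasp missed. Time to look.

```bash
python3 - <<'E'
from h import *
im=snap('top','t3');im2=snap('side','s3')
a=cv2.resize(im[195:250,255:340,::-1],(500,324),interpolation=cv2.INTER_CUBIC)
b=cv2.resize(im2[170:270,205:275,::-1],(295,420),interpolation=cv2.INTER_CUBIC)
o=np.zeros((420,795,3),np.uint8);o[:324,:500]=a;o[:,500:]=b;cv2.imwrite('pics/c3.png',o)
s=monitor.get_state();print(s)
E
```

```text
{'time': 3.7, 'q': array([-4.73145014e-01,  3.27638517e-01,  1.89075109e+00,  2.88248777e-05,
        9.23173374e-01, -3.37264766e-01]), 'qvel': array([ 0.00079472,  0.00028315, -0.00157268, -0.00052515, -0.00068313,
        0.00104697]), 'joint_efforts': array([ 1.77231053e-03, -3.86122370e+01, -1.84547460e+01, -3.45077149e-05,
        1.29335178e-03, -1.48259815e-06]), 'tcp_pos': array([ 478.53156298, -166.99916747,   59.09531565]), 'orientation': array([ 3.14155705e+00, -1.18751465e-05,  1.43489869e+00]), 'wrist_force': array([ 0.87362632, -0.4411428 ,  0.60980031]), 'moment': array([-0.00428206, -0.0380196 ,  0.01180691]), 'grasp_force': 0.0, 'width': 0.12486239415655871}
```

View pics/c3.png

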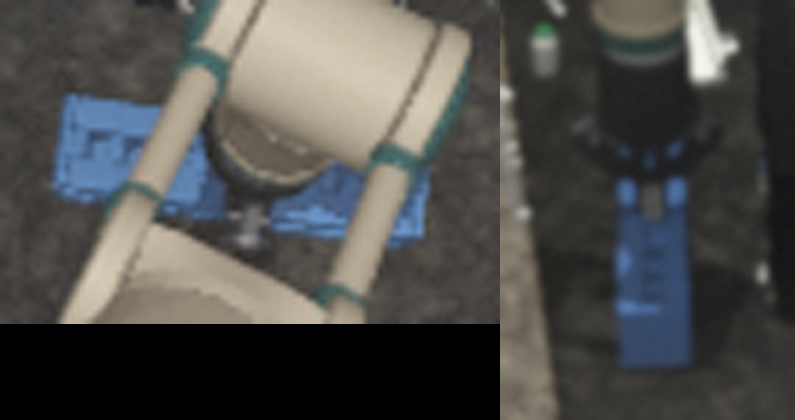

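```bash
python3 - <<'E'
from h import *
np.set_printoptions(precision=1,suppress=True)
for z in (30,40,50,60,70,80,90,110):
    p=pix('side',[[478.5,-178,z],[478.5,-167,z]]); q=(p-[205,170])*4.21; print(z,q.ravel(),end=' | ')
    print((( pix('top',[[478.5,-167,z]])-[255,195])*5.88).ravel())
ang=np.radians(-7.8);u=np.array([-np.sin(ang),np.cos(ang)]);v=np.array([u[1],-u[0]])
for z in (0,60):
  for s in(1,-1):
    for w in (1,-1):
      P=np.r_[np.array([478.4,-167.1])+112*s*u+28*w*v,z]; print(P,((pix('side',[P])-[205,170])*4.21).ravel(),((pix('top',[P])-[255,195])*5.88).ravel())
im=cv2.imread('pics/s3.png')
b=cv2.resize(im[185:265,215:270],None,fx=7.4,fy=7.4,interpolation=cv2.INTER_CUBIC)
im=cv2.imread('pics/s2.png')
c=cv2.resize(im[160:265,215:270],None,fx=5.6,fy=5.6,interpolation=cv2.INTER_CUBIC)
o=np.zeros((600,780,3),np.uint8);o[:b.shape[0],:b.shape[1]]=b;o[:c.shape[0],410:410+c.shape[1]]=c;cv2.imwrite('pics/c4.png',o)
E
```

```text
30 [153.3 253.6 151.3 245.1] | [235.9 170.3]
40 [152.8 244.6 150.8 236.2] | [237.6 168.2]
50 [152.3 235.5 150.3 227.1] | [239.3 166.1]
60 [151.9 226.4 149.8 218. ] | [241.  163.9]
70 [151.4 217.2 149.4 208.8] | [242.8 161.8]
80 [150.9 207.9 148.9 199.6] | [244.5 159.6]
90 [150.4 198.5 148.4 190.2] | [246.3 157.4]
110 [149.5 179.6 147.4 171.3] | [250.  152.8]
[521.3 -59.9   0. ] [180.9 187.6] [ 60.8 108.3]
[465.9 -52.3   0. ] [119.3 190.4] [ 48.9 195.6]
[ 490.9 -281.9    0. ] [190.1 363.6] [412.4 157.5]
[ 435.5 -274.3    0. ] [120.4 367. ] [402.7 245.3]
[521.3 -59.9  60. ] [178.9 135.3] [64.6 93.4]
[465.9 -52.3  60. ] [115.9 138. ] [ 52.3 183.8]
[ 490.9 -281.9   60. ] [188.  308.8] [429.1 144.4]
[ 435.5 -274.3   60. ] [116.6 312.2] [419.1 235.3]
```

View pics/c4.png

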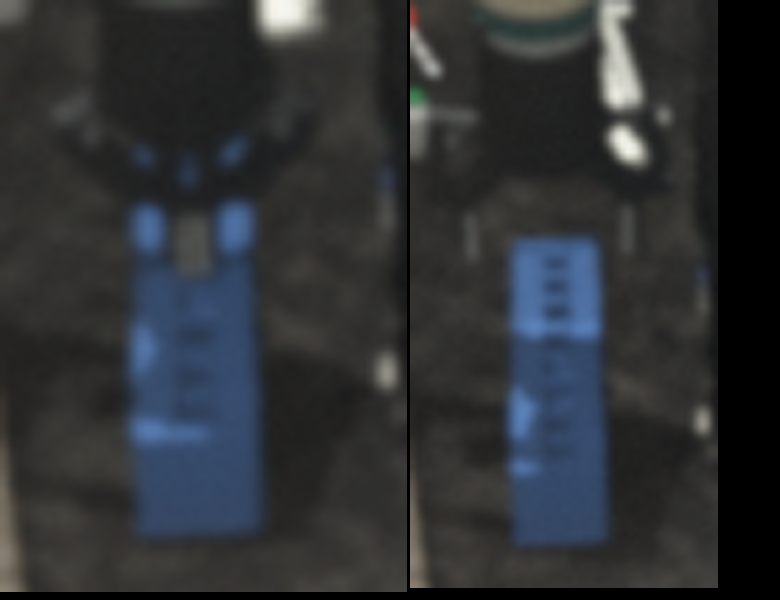

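The crop shows the closed fingertips (grey, lower edge at about (193, 277)) resting above the deck at z≈66. That puts them about 30 mm higher than stated. I reopen, go lower and retry.

{"name": "carry_out", "arguments": {
  "rows": [
    {"travel":[0,0,0.2],"twist":0,"hand":1},
    {"travel":[0,0,0.2],"twist":0,"hand":1},
    {"travel":[0,0,0.2],"twist":0,"hand":1},
    {"travel":[0,0,0.2],"twist":0,"hand":1},
    {"travel":[0,0,0.2],"twist":0,"hand":1},
    {"travel":[0,0,0.2],"twist":0,"hand":1},
    {"travel":[0,0,0.2],"twist":0,"hand":1},
    {"travel":[0,0,0.2],"twist":0,"hand":1}
  ]
}}

```text
time: 4.5
tcp_pos: [478.5, -167.0, 65.1]
orientation: [3.142, -0.0, 1.435]
wrist_force: [0.4, 0.1, -0.3]
width: 85.3
grasp_force: 0.0
```

{"name": "carry_out", "arguments": {
  "rows": [
    {"travel":[0,0,-0.3],"twist":0,"hand":1},
    {"travel":[0,0,-0.6],"twist":0,"hand":1},
    {"travel":[0,0,-0.9],"twist":0,"hand":1},
    {"travel":[0,0,-1.1],"twist":0,"hand":1},
    {"travel":[0,0,-1.1],"twist":0,"hand":1}
  ]
}}

```text
time: 5.0
tcp_pos: [477.6, -166.5, 30.8]
orientation: [-3.139, -0.001, 1.435]
wrist_force: [-0.4, 0.6, 0.0]
width: 85.6
grasp_force: 0.0
```

```bash
python3 - <<'E'
from h import *
np.set_printoptions(precision=1,suppress=True)
im=snap('side','s5')
cv2.imwrite('pics/c5.png',cv2.resize(im[185:265,210:275,::-1],None,fx=7.4,fy=7.4,interpolation=cv2.INTER_CUBIC))
s=monitor.get_state();print(s['tcp_pos'],s['wrist_force'],s['width'])
for z in (10,20,30,40,50,60,70): print(z,((pix('side',[[521,-173,z],[436,-161,z]])-[210,185])*7.4).ravel())
E
```

```text
[ 478.1 -166.8   31.4] [ 0.5 -0.5  0.1] 85.6816229547236
10 [318.8 347.1 142.  354.9]
20 [318.3 331.6 140.9 339.4]
30 [317.9 316.  139.7 323.8]
40 [317.4 300.2 138.5 308. ]
50 [316.9 284.3 137.3 292.1]
60 [316.5 268.3 136.1 276.1]
70 [316.  252.2 134.9 260. ]
```

View pics/c5.png

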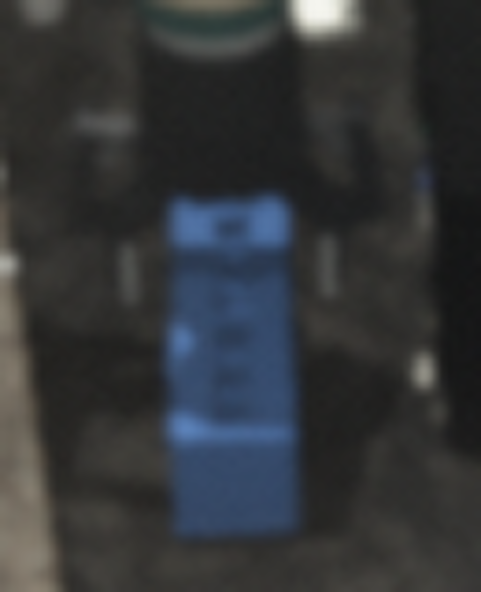

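Pads now span z≈42–77, at rows 240–298 beside the deck edges. That is a good height, so I close.

{"name": "carry_out", "arguments": {
  "rows": [
    {"travel":[0,0,0],"twist":0,"hand":0.6},
    {"travel":[0,0,0],"twist":0,"hand":0.6},
    {"travel":[0,0,0],"twist":0,"hand":0.3},
    {"travel":[0,0,0],"twist":0,"hand":0},
    {"travel":[0,0,0],"twist":0,"hand":0},
    {"travel":[0,0,0],"twist":0,"hand":0}
  ],
  "force": 60
}}

```text
time: 5.65
tcp_pos: [478.7, -167.1, 32.9]
orientation: [3.141, 0.0, 1.435]
wrist_force: [-0.7, 1.9, 5.4]
width: 54.0
grasp_force: 62.7
```

{"name": "carry_out", "arguments": {
  "rows": [
    {"travel":[0,0,0.5],"twist":0,"hand":0},
    {"travel":[0,0,1.2],"twist":0,"hand":0},
    {"travel":[0,0,2],"twist":0,"hand":0},
    {"travel":[0,0,3],"twist":0.4,"hand":0},
    {"travel":[0,0.6,3.4],"twist":0.8,"hand":0},
    {"travel":[0,1.6,3.4],"twist":1.2,"hand":0},
    {"travel":[0,2.8,3.4],"twist":1.56,"hand":0},
    {"travel":[0,4,3.4],"twist":1.56,"hand":0}
  ]
}}

```text
time: 6.45
tcp_pos: [478.3, -45.9, 134.0]
orientation: [3.141, -0.0, 1.57]
wrist_force: [0.5, 0.4, -1.6]
width: 53.9
grasp_force: 63.9
```

{"name": "carry_out", "arguments": {
  "rows": [
    {"travel":[0,1.2,0],"twist":0,"hand":0},
    {"travel":[0,2.4,0],"twist":0,"hand":0},
    {"travel":[0,3.6,0],"twist":0,"hand":0},
    {"travel":[0,4.8,0],"twist":0,"hand":0},
    {"travel":[0,6,0],"twist":0,"hand":0},
    {"travel":[0,7,0],"twist":0,"hand":0},
    {"travel":[0,8,0],"twist":0,"hand":0},
    {"travel":[0,8.8,0],"twist":0,"hand":0}
  ]
}}

```text
time: 7.25
tcp_pos: [478.1, 218.7, 133.7]
orientation: [-3.141, -0.0, 1.572]
wrist_force: [0.5, -0.4, -1.7]
width: 54.1
grasp_force: 63.9
```

{"name": "carry_out", "arguments": {
  "rows": [
    {"travel":[0.6,0.5,0],"twist":0,"hand":0},
    {"travel":[1.4,1,0],"twist":0,"hand":0},
    {"travel":[2.0,1.5,0],"twist":0,"hand":0},
    {"travel":[2.3,1.6,-0.3],"twist":0,"hand":0},
    {"travel":[2.3,1.6,-1],"twist":0,"hand":0},
    {"travel":[2.3,1.6,-1.6],"twist":0,"hand":0},
    {"travel":[2.3,1.6,-2],"twist":0,"hand":0},
    {"travel":[2.3,1.6,-2],"twist":0,"hand":0}
  ]
}}

```text
time: 8.05
tcp_pos: [545.3, 263.8, 71.6]
orientation: [-3.136, 0.002, 1.571]
wrist_force: [-0.4, -0.1, -1.5]
width: 53.8
grasp_force: 63.9
```

```bash
python3 - <<'E'
from h import *
np.set_printoptions(precision=2,suppress=True)
im=snap('top','t6');im2=snap('side','s6')
a=cv2.resize(im[180:232,86:230,::-1],None,fx=5.5,fy=5.5,interpolation=cv2.INTER_CUBIC)
b=cv2.resize(im2[110:200,210:270,::-1],None,fx=3.4,fy=3.4,interpolation=cv2.INTER_CUBIC)
b=cv2.resize(im2[120:195,200:290,::-1],None,fx=4.1,fy=4.1,interpolation=cv2.INTER_CUBIC)
o=np.zeros((286+308,792,3),np.uint8);o[:286]=a;o[286:286+b.shape[0],:b.shape[1]]=b[:308];cv2.imwrite('pics/c6.png',o)
s=monitor.get_state();print(s['tcp_pos'],np.degrees(s['orientation']),s['wrist_force'],s['width'])
# expected pixels of rack deck corners, in the crop
z=s['tcp_pos'][2]-32.5+60
for y in(153,377):
  for x in (519.5,575.5): print(x,y,((pix('top',[[x,y,z]])-[86,180]+.5)*5.5).ravel(), 'side',((pix('side',[[x,y,z]])-[200,120]+.5)*4.1+[0,286]).ravel())
E
```

```text
[547.39 264.72  74.07] [-179.98    0.01   90.01] [ 0.06 -0.69 -1.68] 54.153123136693296
519.5 153 [659.61 163.59] side [158.02 465.05]
575.5 153 [661.61  76.96] side [213.16 458.76]
519.5 377 [305.58 161.84] side [127.77 359.53]
575.5 377 [309.95  75.11] side [177.79 354.29]
```

View pics/c6.png

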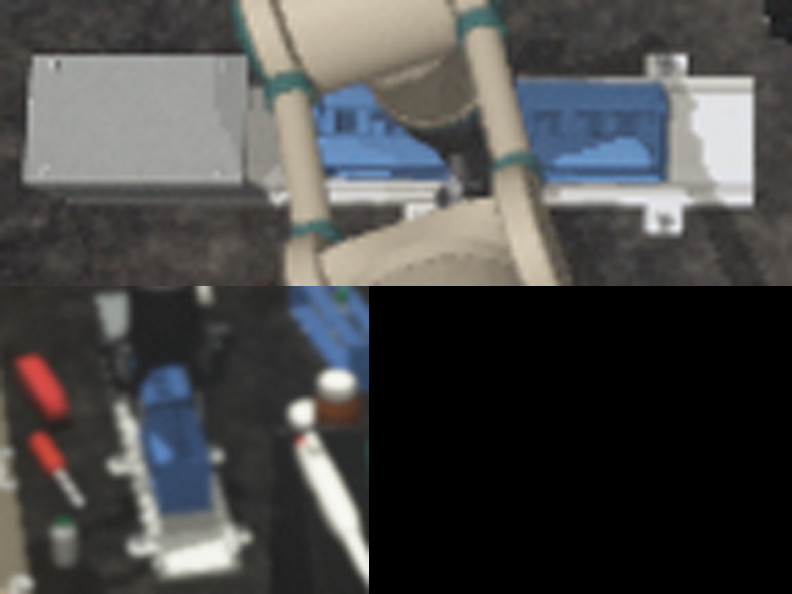

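```bash
python3 - <<'E'
from h import *
np.set_printoptions(precision=1,suppress=True)
im=cv2.imread('pics/t6.png').astype(int)
for c in (148,152,185,190,195,200,203,205,206,207,208,209):
    col=im[190:218,c]; print(c,' '.join(f'{b-r}' for b,g,r in col))
cv2.imwrite('pics/c7.png',np.vstack([cv2.resize(cv2.imread('pics/t6.png')[190:220,140:215],None,fx=10,fy=10,interpolation=cv2.INTER_CUBIC),cv2.resize(cv2.imread('pics/s6.png')[138:178,220:270],None,fx=7,fy=7,interpolation=cv2.INTER_CUBIC)[:,:].__class__((280,750,3),np.uint8)*0+np.pad(cv2.resize(cv2.imread('pics/s6.png')[165-25:165+15,220:270],None,fx=7,fy=7,interpolation=cv2.INTER_CUBIC),((0,0),(0,400),(0,0)))]))
s=monitor.get_state()
# full-pixel predictions at bottom 41
for z,n in((41.5,'bot'),(100.5,'deck'),(22,'rail')):
  for x in (515.5,519.5,575.5,579.5): print(n,x,pix('top',[[x,153,z],[x,377,z]]).ravel(),'side',((pix('side',[[x,153,z]])-[220,140]+.5)*7+[0,300]).ravel())
E
```

```text
148 -27 -29 -30 -28 -22 -15 68 79 78 69 51 46 43 47 71 82 85 87 84 84 58 85 29 4 -10 0 -8 -9
152 -29 -26 -24 -21 -20 21 69 77 82 74 75 78 81 80 74 77 78 85 86 87 57 81 38 3 -9 0 -4 -10
185 -3 -5 -3 -5 17 53 62 63 64 59 49 45 59 60 56 59 60 56 62 61 48 62 60 6 -10 -10 -11 -12
190 -4 -7 -5 -2 14 53 61 63 64 66 59 59 61 62 55 58 58 59 87 88 66 61 85 13 -6 0 -3 -3
195 1 -4 -5 -4 6 44 60 66 65 66 51 54 57 54 45 55 84 90 90 90 69 54 89 7 -7 -1 -2 -2
200 -5 -4 -2 -2 3 43 62 65 65 66 51 50 49 51 49 88 89 86 85 85 66 54 88 15 -6 0 5 2
203 -8 -7 -8 -9 3 42 63 65 65 66 54 57 63 63 62 62 59 79 86 87 64 56 84 13 -6 0 5 2
205 -6 -6 -8 -9 6 45 58 60 63 63 61 59 56 59 58 61 59 60 57 62 44 47 85 8 -7 -1 5 3
206 -2 -4 -1 -6 -1 17 39 48 61 67 51 47 44 45 44 43 45 44 45 46 38 38 45 -6 -6 0 4 5
207 -1 1 -2 -5 -9 -10 1 9 15 16 16 15 6 11 7 12 12 15 13 12 8 8 11 -5 -7 0 5 6
208 3 -1 -4 -8 -9 -11 -9 -10 -7 -5 -6 -6 -10 -9 -10 -11 -11 -12 -10 -10 -10 -8 -11 -8 -6 0 6 6
209 4 -2 -7 -9 -8 -10 -9 -11 -10 -10 -10 -9 -10 -10 -10 -9 -10 -11 -9 -10 -9 -11 -9 -11 -8 0 4 5
bot 515.5 [206.9 213.  144.9 212.7] side [127.6 551.8]
bot 519.5 [207.  211.9 144.9 211.6] side [134.2 551. ]
bot 575.5 [207.3 196.7 145.7 196.4] side [226.4 540.1]
bot 579.5 [207.3 195.6 145.7 195.3] side [232.9 539.3]
deck 515.5 [205.4 210.4 141.1 210.1] side [123.1 468. ]
deck 519.5 [205.5 209.3 141.1 209. ] side [129.9 467.2]
deck 575.5 [205.8 193.6 141.9 193.2] side [224.  456.5]
deck 579.5 [205.8 192.4 142.  192.1] side [230.7 455.7]
rail 515.5 [207.4 213.8 146.1 213.5] side [129.  578.7]
rail 519.5 [207.4 212.7 146.1 212.4] side [135.6 578. ]
rail 575.5 [207.8 197.7 146.8 197.4] side [227.2 567. ]
rail 579.5 [207.8 196.6 146.9 196.3] side [233.7 566.2]
```

View pics/c7.png

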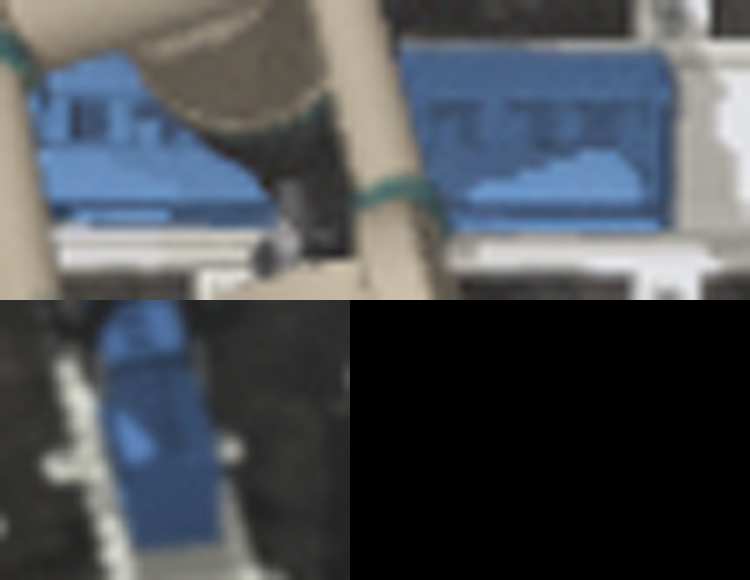

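Both views show the rack about 2.7 mm towards −x of the lane's centre line: the near-face bottom corners are at (130, 548) and (220, 545), against predictions of (134, 551) and (226, 540). There's no visible yaw. I shift it +2.7 mm and lower.

{"name": "carry_out", "arguments": {
  "rows": [
    {"travel":[0.09,0,-0.2],"twist":0,"hand":0},
    {"travel":[0.09,0,-0.4],"twist":0,"hand":0},
    {"travel":[0.09,0,-0.6],"twist":0,"hand":0},
    {"travel":[0.09,0,-0.75],"twist":0,"hand":0},
    {"travel":[0.09,0,-0.85],"twist":0,"hand":0},
    {"travel":[0.09,0,-0.9],"twist":0,"hand":0},
    {"travel":[0.09,0,-0.9],"twist":0,"hand":0},
    {"travel":[0.09,0,-0.9],"twist":0,"hand":0}
  ]
}}

```text
time: 8.95
tcp_pos: [550.4, 265.0, 47.2]
orientation: [3.141, -0.0, 1.571]
wrist_force: [-0.7, 0.1, -1.6]
width: 54.4
grasp_force: 64.0
```

{"name": "carry_out", "arguments": {
  "rows": [
    {"travel":[0,0,-0.06],"twist":0,"hand":0},
    {"travel":[0,0,-0.1],"twist":0,"hand":0},
    {"travel":[0,0,-0.13],"twist":0,"hand":0},
    {"travel":[0,0,-0.13],"twist":0,"hand":0},
    {"travel":[0,0,-0.13],"twist":0,"hand":0}
  ]
}}

```text
time: 9.45
tcp_pos: [550.2, 265.0, 43.2]
orientation: [3.142, 0.0, 1.571]
wrist_force: [-0.2, 0.2, -2.0]
width: 54.1
grasp_force: 63.9
```

{"name": "carry_out", "arguments": {
  "rows": [
    {"travel":[0,0,-0.03],"twist":0,"hand":0},
    {"travel":[0,0,-0.03],"twist":0,"hand":0},
    {"travel":[0,0,-0.03],"twist":0,"hand":0}
  ]
}}

```text
time: 9.75
tcp_pos: [550.3, 265.0, 43.0]
orientation: [3.141, -0.0, 1.571]
wrist_force: [-1.6, -0.7, 5.0]
width: 54.4
grasp_force: 64.5
```

{"name": "carry_out", "arguments": {
  "rows": [
    {"travel":[0,0,-0.03],"twist":0,"hand":0},
    {"travel":[0,0,-0.03],"twist":0,"hand":0},
    {"travel":[0,0,-0.03],"twist":0,"hand":0}
  ]
}}

```text
time: 10.05
tcp_pos: [550.3, 265.1, 42.9]
orientation: [3.141, -0.0, 1.571]
wrist_force: [-3.7, -1.8, 9.5]
width: 54.0
grasp_force: 64.9
```

Rack rests flat on the lane floor. I ease the down-press and slide towards the hood.

{"name": "carry_out", "arguments": {
  "rows": [
    {"travel":[0,0,0.04],"twist":0,"hand":0},
    {"travel":[0,0.1,0.04],"twist":0,"hand":0},
    {"travel":[0,0.3,0.04],"twist":0,"hand":0},
    {"travel":[0,0.5,0.04],"twist":0,"hand":0},
    {"travel":[0,0.7,0.04],"twist":0,"hand":0},
    {"travel":[0,0.85,0.04],"twist":0,"hand":0},
    {"travel":[0,0.9,0.04],"twist":0,"hand":0},
    {"travel":[0,0.9,0.04],"twist":0,"hand":0}
  ]
}}

```text
time: 10.85
tcp_pos: [550.8, 292.6, 42.9]
orientation: [3.14, -0.0, 1.572]
wrist_force: [-0.9, -3.5, 4.4]
width: 54.2
grasp_force: 64.6
```

{"name": "carry_out", "arguments": {
  "rows": [
    {"travel":[0,0.1,0],"twist":0,"hand":0},
    {"travel":[0,0.25,0],"twist":0,"hand":0},
    {"travel":[0,0.4,0],"twist":0,"hand":0},
    {"travel":[0,0.55,0],"twist":0,"hand":0},
    {"travel":[0,0.65,0],"twist":0,"hand":0},
    {"travel":[0,0.7,0],"twist":0,"hand":0},
    {"travel":[0,0.7,0],"twist":0,"hand":0}
  ]
}}

```text
time: 11.55
tcp_pos: [550.7, 313.4, 42.9]
orientation: [3.141, 0.0, 1.572]
wrist_force: [0.2, -4.1, 5.2]
width: 53.9
grasp_force: 64.6
```

{"name": "carry_out", "arguments": {
  "rows": [
    {"travel":[0,0.05,0.02],"twist":0,"hand":0},
    {"travel":[0,0.1,0.02],"twist":0,"hand":0},
    {"travel":[0,0.15,0.02],"twist":0,"hand":0},
    {"travel":[0,0.2,0.02],"twist":0,"hand":0},
    {"travel":[0,0.25,0.02],"twist":0,"hand":0},
    {"travel":[0,0.3,0.02],"twist":0,"hand":0}
  ]
}}

```text
time: 12.15
tcp_pos: [550.0, 322.3, 43.0]
orientation: [-3.141, -0.0, 1.571]
wrist_force: [-0.0, -0.9, 1.2]
width: 54.6
grasp_force: 64.2
```

{"name": "carry_out", "arguments": {
  "rows": [
    {"travel":[0,0.04,0],"twist":0,"hand":0},
    {"travel":[0,0.08,0],"twist":0,"hand":0},
    {"travel":[0,0.12,0],"twist":0,"hand":0},
    {"travel":[0,0.16,0],"twist":0,"hand":0},
    {"travel":[0,0.2,0],"twist":0,"hand":0},
    {"travel":[0,0.24,0],"twist":0,"hand":0}
  ]
}}

```text
time: 12.75
tcp_pos: [550.1, 329.5, 43.1]
orientation: [-3.141, -0.0, 1.571]
wrist_force: [0.9, -0.4, -1.4]
width: 54.3
grasp_force: 64.0
```

{"name": "carry_out", "arguments": {
  "rows": [
    {"travel":[0,0.04,-0.01],"twist":0,"hand":0},
    {"travel":[0,0.08,-0.01],"twist":0,"hand":0},
    {"travel":[0,0.12,-0.01],"twist":0,"hand":0},
    {"travel":[0,0.16,-0.01],"twist":0,"hand":0},
    {"travel":[0,0.2,-0.01],"twist":0,"hand":0},
    {"travel":[0,0.24,-0.01],"twist":0,"hand":0}
  ]
}}

```text
time: 13.35
tcp_pos: [550.3, 336.5, 43.0]
orientation: [3.141, 0.0, 1.571]
wrist_force: [-0.5, -2.2, 1.4]
width: 53.8
grasp_force: 64.2
```

{"name": "carry_out", "arguments": {
  "rows": [
    {"travel":[0,0.04,0],"twist":0,"hand":0},
    {"travel":[0,0.08,0],"twist":0,"hand":0},
    {"travel":[0,0.12,0],"twist":0,"hand":0},
    {"travel":[0,0.16,0],"twist":0,"hand":0},
    {"travel":[0,0.2,0],"twist":0,"hand":0}
  ]
}}

```text
time: 13.85
tcp_pos: [550.3, 342.4, 43.0]
orientation: [3.141, 0.0, 1.571]
wrist_force: [0.2, -1.9, 2.1]
width: 54.3
grasp_force: 64.3
```

{"name": "carry_out", "arguments": {
  "rows": [
    {"travel":[0,0.04,0],"twist":0,"hand":0},
    {"travel":[0,0.08,0],"twist":0,"hand":0},
    {"travel":[0,0.12,0],"twist":0,"hand":0},
    {"travel":[0,0.16,0],"twist":0,"hand":0},
    {"travel":[0,0.2,0],"twist":0,"hand":0}
  ]
}}

```text
time: 14.35
tcp_pos: [550.3, 348.4, 43.0]
orientation: [3.141, 0.0, 1.571]
wrist_force: [0.3, -2.4, 3.2]
width: 54.1
grasp_force: 64.3
```

{"name": "carry_out", "arguments": {
  "rows": [
    {"travel":[0,0.04,0.01],"twist":0,"hand":0},
    {"travel":[0,0.08,0.01],"twist":0,"hand":0},
    {"travel":[0,0.12,0.01],"twist":0,"hand":0},
    {"travel":[0,0.16,0.01],"twist":0,"hand":0},
    {"travel":[0,0.2,0.01],"twist":0,"hand":0}
  ]
}}

```text
time: 14.85
tcp_pos: [550.1, 354.6, 43.0]
orientation: [-3.141, -0.0, 1.571]
wrist_force: [-0.1, -1.9, -0.2]
width: 54.0
grasp_force: 64.1
```

{"name": "carry_out", "arguments": {
  "rows": [
    {"travel":[0,0.04,0],"twist":0,"hand":0},
    {"travel":[0,0.08,0],"twist":0,"hand":0},
    {"travel":[0,0.12,0],"twist":0,"hand":0},
    {"travel":[0,0.16,0],"twist":0,"hand":0},
    {"travel":[0,0.2,0],"twist":0,"hand":0}
  ]
}}

```text
time: 15.35
tcp_pos: [550.2, 358.7, 43.1]
orientation: [-3.141, 0.003, 1.572]
wrist_force: [0.2, -7.1, 0.3]
width: 53.9
grasp_force: 64.2
```

The push force has risen to 7 N, so the rack has met the stop. I press in gently.

{"name": "carry_out", "arguments": {
  "rows": [
    {"travel":[0,0.03,0],"twist":0,"hand":0},
    {"travel":[0,0.06,0],"twist":0,"hand":0},
    {"travel":[0,0.08,0],"twist":0,"hand":0},
    {"travel":[0,0.08,0],"twist":0,"hand":0},
    {"travel":[0,0.08,0],"twist":0,"hand":0}
  ]
}}

```text
time: 15.85
tcp_pos: [550.2, 360.1, 43.1]
orientation: [-3.141, 0.005, 1.572]
wrist_force: [1.0, -9.4, 2.5]
width: 54.1
grasp_force: 64.2
```

{"name": "carry_out", "arguments": {
  "rows": [
    {"travel":[0,0.03,0],"twist":0,"hand":0},
    {"travel":[0,0.05,0],"twist":0,"hand":0},
    {"travel":[0,0.05,0],"twist":0,"hand":0},
    {"travel":[0,0.05,0],"twist":0,"hand":0}
  ]
}}

```text
time: 16.25
tcp_pos: [550.1, 360.9, 43.1]
orientation: [-3.141, 0.006, 1.572]
wrist_force: [-0.5, -10.2, 1.9]
width: 54.1
grasp_force: 64.3
```

{"name": "carry_out", "arguments": {
  "rows": [
    {"travel":[0,0.03,0],"twist":0,"hand":0},
    {"travel":[0,0.04,0],"twist":0,"hand":0},
    {"travel":[0,0.04,0],"twist":0,"hand":0},
    {"travel":[0,0.04,0],"twist":0,"hand":0},
    {"travel":[0,0.04,0],"twist":0,"hand":0},
    {"travel":[0,0.04,0],"twist":0,"hand":0},
    {"travel":[0,0.04,0],"twist":0,"hand":0},
    {"travel":[0,0.04,0],"twist":0,"hand":0}
  ]
}}

```text
time: 17.05
tcp_pos: [550.2, 361.6, 43.1]
orientation: [-3.141, 0.007, 1.572]
wrist_force: [0.3, -10.5, 1.8]
width: 54.0
grasp_force: 64.3
```

{"name": "carry_out", "arguments": {
  "rows": [
    {"travel":[0,0,0],"twist":0,"hand":0},
    {"travel":[0,0,0],"twist":0,"hand":0},
    {"travel":[0,0,0],"twist":0,"hand":0},
    {"travel":[0,0,0],"twist":0,"hand":0},
    {"travel":[0,0,0],"twist":0,"hand":0},
    {"travel":[0,0,0],"twist":0,"hand":0},
    {"travel":[0,0,0],"twist":0,"hand":0},
    {"travel":[0,0,0],"twist":0,"hand":0}
  ]
}}

```text
time: 17.85
tcp_pos: [550.2, 361.6, 43.1]
orientation: [-3.141, 0.007, 1.572]
wrist_force: [0.7, -11.5, 2.8]
width: 54.2
grasp_force: 64.3
```

{"name": "carry_out", "arguments": {
  "rows": [
    {"travel":[0,0,0],"twist":0,"hand":0},
    {"travel":[0,0,0],"twist":0,"hand":0},
    {"travel":[0,0,0],"twist":0,"hand":0},
    {"travel":[0,0,0],"twist":0,"hand":0},
    {"travel":[0,0,0],"twist":0,"hand":0},
    {"travel":[0,0,0],"twist":0,"hand":0},
    {"travel":[0,0,0],"twist":0,"hand":0},
    {"travel":[0,0,0],"twist":0,"hand":0}
  ]
}}

```text
time: 18.65
tcp_pos: [550.2, 361.6, 43.1]
orientation: [-3.141, 0.007, 1.572]
wrist_force: [1.4, -11.0, 2.3]
width: 54.6
grasp_force: 64.3
```

{"name": "carry_out", "arguments": {
  "rows": [
    {"travel":[0,0,0],"twist":0,"hand":0},
    {"travel":[0,0,0],"twist":0,"hand":0},
    {"travel":[0,0,0],"twist":0,"hand":0},
    {"travel":[0,0,0],"twist":0,"hand":0},
    {"travel":[0,0,0],"twist":0,"hand":0},
    {"travel":[0,0,0],"twist":0,"hand":0},
    {"travel":[0,0,0],"twist":0,"hand":0},
    {"travel":[0,0,0],"twist":0,"hand":0}
  ]
}}

```text
time: 19.45
tcp_pos: [550.2, 361.6, 43.1]
orientation: [-3.141, 0.007, 1.572]
wrist_force: [0.7, -12.4, 2.6]
width: 54.8
grasp_force: 64.3
```

{"name": "carry_out", "arguments": {
  "rows": [
    {"travel":[0,0,0],"twist":0,"hand":0},
    {"travel":[0,0,0],"twist":0,"hand":0},
    {"travel":[0,0,0],"twist":0,"hand":0},
    {"travel":[0,0,0],"twist":0,"hand":0},
    {"travel":[0,0,0],"twist":0,"hand":0},
    {"travel":[0,0,0],"twist":0,"hand":0},
    {"travel":[0,0,0],"twist":0,"hand":0},
    {"travel":[0,0,0],"twist":0,"hand":0}
  ]
}}

```text
time: 20.25
tcp_pos: [550.2, 361.6, 43.1]
orientation: [-3.141, 0.007, 1.572]
wrist_force: [-0.1, -12.3, 1.8]
width: 54.2
grasp_force: 64.3
```

{"name": "carry_out", "arguments": {
  "rows": [
    {"travel":[0,0,0],"twist":0,"hand":0},
    {"travel":[0,0,0],"twist":0,"hand":0},
    {"travel":[0,0,0],"twist":0,"hand":0},
    {"travel":[0,0,0],"twist":0,"hand":0},
    {"travel":[0,0,0],"twist":0,"hand":0},
    {"travel":[0,0,0],"twist":0,"hand":0},
    {"travel":[0,0,0],"twist":0,"hand":0},
    {"travel":[0,0,0],"twist":0,"hand":0}
  ]
}}

```text
time: 21.05
tcp_pos: [550.2, 361.5, 43.1]
orientation: [-3.141, 0.007, 1.572]
wrist_force: [0.1, -11.7, 0.9]
width: 54.3
grasp_force: 64.3
```

```bash
python3 - <<'E'
from h import *
im=snap('top','t9');im2=snap('side','s9')
a=cv2.resize(im[180:232,86:230,::-1],None,fx=5.5,fy=5.5,interpolation=cv2.INTER_CUBIC)
b=cv2.resize(im2[110:190,190:290,::-1],None,fx=3.9,fy=3.9,interpolation=cv2.INTER_CUBIC)
o=np.zeros((600,792,3),np.uint8);o[:286]=a;o[286:286+b.shape[0],:b.shape[1]]=b;cv2.imwrite('pics/c9.png',o)
s=monitor.get_state();print(s['tcp_pos'],s['wrist_force'],s['moment'])
E
```

```text
[550.16749594 361.58118185  43.10658301] [  2.05442935 -11.08408209   2.3051213 ] [-1.76562119 -0.18159407  0.00246997]
```

View pics/c9.png

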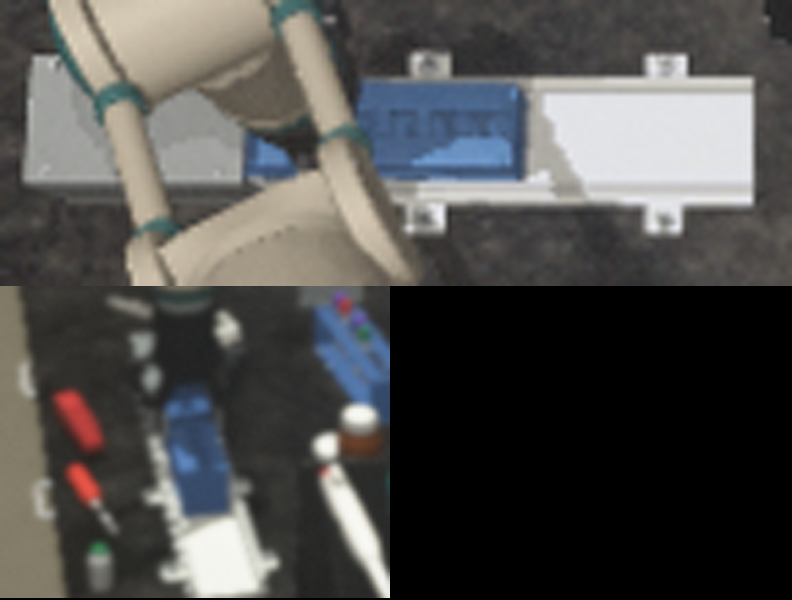

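The rack lies between the rails, pushed under the hood, and its rear end is at crop column ~525. The push is steady at about 11.5 N including floor friction, and the stiffness on contact (~1.6 N/mm) matches the spring. It has been held for 4 s, so I hand in.

```bash
python3 -c "
from cell import sign_off; print(sign_off())"
```

```text
the job is handed in; nothing more can be done
None
```

I handed the job in with the rack flat in the lane, still gripped and pressed against the sprung stop at about 10 N (11–12 N at the wrist, including floor friction), held for over 4 s at 21 s on the clock; the first grip attempt closed above the deck without touching the rack.

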